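Height check of an amplifier module under the bridge bar

TASK

The shield can on the finned amplifier module is standing proud: press it gently down until it is fully home. Then check the module against the height limit: bring it to the gauge's open end and slide it along the bench, can end first, between the gauge's guide rails and under the bridge bar until it comes up firmly against the end stop, hold it pressed there for about half a second, and leave it there. Push gently, never ramming the bar or the stop, and do not disturb the things lying around.

Things in the scene. Friction and masses are not known exactly. Their poses are not given: they have to be found in the camera images.
- module_center (a point): centre (13 mm above the underside) of the loose finned aluminium amplifier module: block 110 mm long (its x), 56 wide (y), 26 high, about 0.4 kg, sliding friction on the bench about 2 to 5 N. Its +x end is the one nearer the shield can and must lead under the bar. It lies flat on the bench in front of the gauge's open end.
- can: square steel shield can, 34 x 34 mm, in the module's top; origin: centre of its top face, 20 mm from the module's centre towards its +x end. Home, its top is 40 mm above the module's underside (14 above the block's top face); at first 4 to 7 mm higher. It slides straight down against about 3 N of friction, stays where left, ends on a hard seat. Over 25 N from the fingers dents it.
- gauge: height gauge fixed to the bench; origin on the bench right under the middle of the bridge bar, +x: direction to push along the lane, z up. End stop 25 mm high behind the bar, clamped with its face anywhere from x +67 to +77 mm, so the module's centre ends between x +12 and +22 mm: where exactly must be felt. Forces between module and gauge over 20 N spoil the gauge.
- stand: bystander: black soldering iron stand with sponge tray, 130 x 75 mm, about 95 mm high, origin under its centre
- spool: bystander: solder spool standing on its flange, 60 mm diameter, 38 mm high, origin under its centre
- screwdriver: bystander: screwdriver about 200 mm long lying on the bench beyond the gauge, roughly along y; origin under its middle
- bar_under (a point): middle of the underside of the gauge's steel bridge bar, 42 mm above the bench; the bar spans the lane, 12 mm thick along the gauge's x, its top 54 mm above the bench (cap screws to 59 mm), on posts that stand 40 to 58 mm either side of the lane's centre line
- lane_mouth (a point): point on the bench on the lane's centre line between the flared ends of the two guide rails, 46 mm before the bar's middle. Rails are 12 mm high; mouth about 71 mm wide, narrowing to a 60 mm lane from 20 mm before the bar's middle to 125 mm beyond it. The bench before the mouth is open. Axes as the gauge's.
Things that resemble listed ones, but are neither listed nor needed, are in the scene too. What is shaped like the gauge but green or yellow is not meant.

How it is judged:
On the way, in this order (a step that is already met when the one before it is completed fails the run):
1. the shield can is pressed home (within 1.6 mm of its seat) (z of can in the frame of module_center below 0.0286 m), for 0.2 s.
2. with its can beyond the bar, the module is pressed against the end stop with more than 3 N for 0.3 s (x of module_center in the frame of gauge above 0.0095 m and contact force between module and gauge above 3 N), for 0.3 s.
At the end, for the whole second after the job is handed in: The module lies flat and at rest on the bench in the gauge's lane (within 5 mm of its centre line), its centre at least 9.5 mm past the middle of the bar so that the whole can has passed under, the can within 1.6 mm of its seat, and it was pressed against the end stop with more than 3 N for 0.3 s (x of module_center in the frame of gauge above 0.0095 m and y of module_center in the frame of gauge between -0.005 and 0.005 m and height (world z) of module_center below 0.016 m and angle between module_center's own z axis and vertical below 0.06 rad and z of can in the frame of module_center below 0.0286 m and linear speed of module below 0.01 m/s); the robot touches nothing.
It fails at once if the module is rammed against the gauge's bar, rails or stop with more than 20 N (contact force between module and gauge above 20 N).
It fails at once if the shield can is loaded by the fingers with more than 25 N (contact force between can and the fingers above 25 N).
It fails at once if a bystander is shifted by more than 15 mm (distance of any of stand, spool, screwdriver from where it was at the start of the episode above 0.015 m).
It also fails if it takes over 72 s, if anything falls off the work surface, if the arm or the gripper's body presses on something with over 40 N, if the wrist force passes 120 N, or if a joint passes its speed limit or range.

ROBOT

A 6-joint arm with a two-finger parallel gripper is mounted at the origin on the work surface. World frame = base frame: x ahead of the robot, y to its left, z up, the work surface at z = 0. Lengths are in m, angles in rad, forces in N, time in s.
With the tool pointing down it reaches from about 0.25 to 0.85 m from the base axis. Payload 12.5 kg.
Tool frame: the origin (TCP) lies midway between the tips of the shut fingers; the grasp point (between the pads) lies 19 mm behind it; z points along the fingers, y is the direction in which the jaws open and shut (so a half turn about z gives the same grasp; the last joint's range is limited). The gripper opens to 93 mm and grips with 3 to 60 N. Pads are 15 mm wide; open, the fingers measure 128 mm over their backs; the gripper's body (75 mm by 188 mm) begins 65 mm behind the grasp point.
Start: joints at [1.109, 0.351, 1.652, -0, 1.139, -0.085], TCP at [0.202, 0.511, 0.219] pointing down, gripper open.
Joint ranges: [-2.75, 2.75], [-0.79, 2.1], [0.01, 2.65], [-1.57, 4.71], [0.07, 3.14], [-2.87, 2.87]. Speed limits (rad/s): [2.22, 2.22, 2.79, 3.14, 3.14, 3.14].

INTERFACE

Orientations are given as a unit quaternion [w, x, y, z].
In Python, from plant import * gives the robot as it stands. The module is installed in compiled form; this text tells all that it offers.
- The arm moves only by the tool servo_tool, never from a script. Its argument "deltas" is a list of rows, each a list of 7 numbers: the turn, a rotation vector about the tool's x, y, z in degrees, then the shift along the tool's x, y, z in mm, then the finger opening in mm, from 0 to 93. In form: [[rx, ry, rz, dx, dy, dz, jaw], ...]. A call has 1 to 5 rows; each row shifts and turns the pose as measured when the row begins, along the tool's axes as they then stand; what a row does not reach is not made up. A row lasts 1/12 s, in which the tool goes at most 41.7 mm and 7.16 degrees, less where a joint would pass 70% of its speed; a pose out of reach is approached as far as the arm can. A call is refused whole if a number of a shift passes 41.7 or a number of a turn 7.16, either way. A call with a gripper value outside its range is refused whole. The fingers move at their own pace and stop on an object; "force" is the grip in N (left out, the last holds). Time passes only in rows, so rows that do not move let the fingers close. It gives the time, the measured TCP pose, the force and the opening at its end, in the units of the state.
- read_state(): the state, without advancing time (a new reading comes with each control period).
- snapshot(name): name is "side" or "top" or "wrist"; returns a dict with "pixels" (400x640x3 uint8, blue, green, red), "mtx" (3x3 intrinsics, pixels), "origin" and "rotation" of the camera in the world. Camera axes: x right, y down, z forward; pixel columns grow to the right and rows downward; lengths in m; the calibration is good to about 2 mm. A picture is of the moment at which its call begins. There is no depth.
- finish_job(): hands the job in, once; it reports no verdict.
The state is a dict: "time": time; "joint_pos": joint angles; "joint_velocities": joint speeds; "joint_efforts": joint torques, N m; "tcp_pos": TCP position; "ee_rot": TCP orientation; "contact_force": force on the tool from outside, world axes, zero at the start; "wrist_torque": the same for the moment, N m; "width": finger opening in m.
Only numpy, scipy, OpenCV 4.12 (cv2) and the standard library are available. Lean on these libraries where they do the work, as an engineer would, in place of code of your own. Each camera call takes 0.05 s, during which the arm holds its last target. There are 200 camera calls.

## Working session

There is one attempt and no reset: what is moved stays moved. The work goes in short steps, Python scripts to look and compute and a tool call to move; the robot and the scene stay as the last step left them, time stands still between calls to the robot, and variables do not carry over. Pictures are saved under pics/ and viewed, about 8 in all and at most 12, crops included, and the job is handed in when it is done.

Besides the shell and the picture viewer there is one more tool, called after "Request:" as name(argument=value, ...) on one line, values as JSON. servo_tool: Moves the arm, as the interface text tells. Its arguments: {"type":"object","properties":{"deltas":{"type":"array"},"force":{"type":"number"}},"required":["deltas"]}

```bash
mkdir -p pics
cat > h.py <<'E'
from plant import *
import numpy as np, cv2
def ray(s,u,v,z):
    K=np.array(s["mtx"]);R=np.array(s["rotation"]);o=np.array(s["origin"])
    d=R@np.linalg.solve(K,[u,v,1.]);return o+d*(z-o[2])/d[2]
def proj(s,p):
    q=np.array(s["mtx"])@(np.array(s["rotation"]).T@(np.array(p)-s["origin"]));return q[:2]/q[2]
E
python3 - <<'E'
from h import *
import pickle
for n in("top","side"):
    s=snapshot(n);cv2.imwrite(f"pics/{n}1.png",s["pixels"]);pickle.dump(s,open(n+"1.pkl","wb"))
    print(n,np.round(s["origin"],3),np.round(s["rotation"],3).tolist(),np.round(s["mtx"],1).tolist())
print(read_state())
E
```

```text
top [0.536 0.034 0.988] [0.016, -0.696, 0.718, -0.01] [[413.0, 0.0, 315.5], [0.0, 413.0, 202.1], [0.0, 0.0, 1.0]]
side [-0.044 -0.657  0.709] [-0.427, 0.833, -0.306, 0.17] [[518.3, 0.0, 324.1], [0.0, 518.3, 204.7], [0.0, 0.0, 1.0]]
{'time': 0.1, 'joint_pos': array([ 1.10939516e+00,  3.51204167e-01,  1.65235026e+00,  7.17104425e-06,
        1.13909953e+00, -8.45964089e-02]), 'joint_velocities': array([ 0.00207109, -0.00086946, -0.00192139, -0.0007651 ,  0.00059909,
       -0.00137583]), 'joint_efforts': array([ 3.81544751e-04, -4.98030031e+01, -2.85702664e+01,  7.00250594e-02,
        2.40134122e-02,  3.27025234e-06]), 'tcp_pos': array([0.20220863, 0.51114953, 0.21814705]), 'ee_rot': array([-1.46209177e-04,  1.87291231e-01,  9.82304287e-01, -5.10120157e-04]), 'contact_force': array([-0.65194707, -0.60682254,  0.89915283]), 'wrist_torque': array([-0.02609667, -0.04387259,  0.0061113 ]), 'width': 0.0928886485678499}
```

View pics/top1.png

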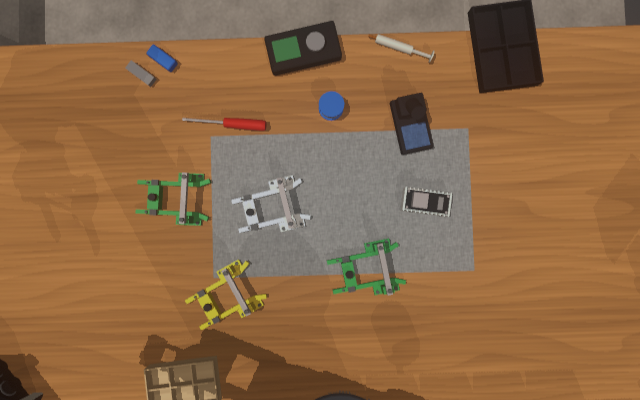

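View pics/side1.png

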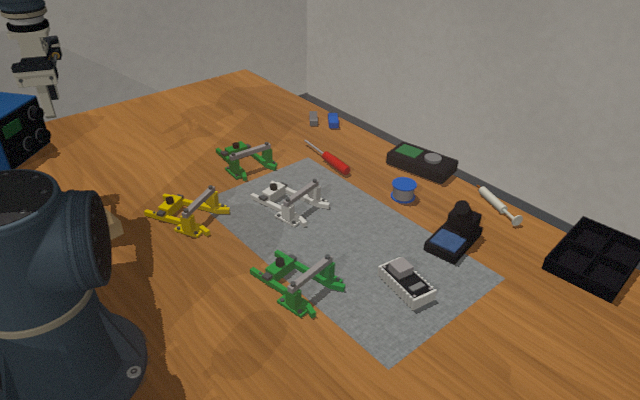

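```bash
cat > h.py <<'E'
from plant import *
import numpy as np, cv2
from scipy.spatial.transform import Rotation as Ro
def RM(q): return Ro.from_quat(np.roll(q,-1)).as_matrix()
def ray(s,u,v,z):
    o=np.array(s["origin"])
    d=RM(s["rotation"])@np.linalg.solve(np.array(s["mtx"]),[u,v,1.]);return o+d*(z-o[2])/d[2]
def proj(s,p):
    q=np.array(s["mtx"])@(RM(s["rotation"]).T@(np.array(p)-s["origin"]));return q[:2]/q[2]
E
python3 - <<'E'
from h import *
import pickle
s=pickle.load(open("top1.pkl","rb"));im=s["pixels"]
print(np.round(RM(s["rotation"]),2).tolist())
a=im[165:245,225:325];b=im[170:230,390:470]
c=cv2.resize(a,(600,480),interpolation=cv2.INTER_CUBIC)
d=cv2.resize(b,(640,480),interpolation=cv2.INTER_CUBIC)[:,:]
cv2.imwrite("pics/c1.png",cv2.resize(np.hstack([c,d]),(800,310)))
g=im.copy();m=(im.min(2)>165).astype(np.uint8)
n,l,st,ce=cv2.connectedComponentsWithStats(m)
for i in range(1,n):
    if st[i,4]>25: print(st[i],np.round(ce[i],1))
E
```

```text
[[-0.03, -1.0, 0.04], [-1.0, 0.03, 0.01], [-0.01, -0.04, -1.0]]
[377  37  35  14 102] [394.2  43.3]
[293 179   8   9  42] [296.2 182.4]
[232 180  47  45 400] [256.3 201.4]
[403 187   4  24  40] [404.4 198.3]
[448 193   4  24  33] [449.5 204.4]
[300 215  10   8  41] [304.5 217. ]
[258 217  33  15 189] [276.3 223.2]
[239 227  10   6  39] [243.1 229.3]
```

View pics/c1.png

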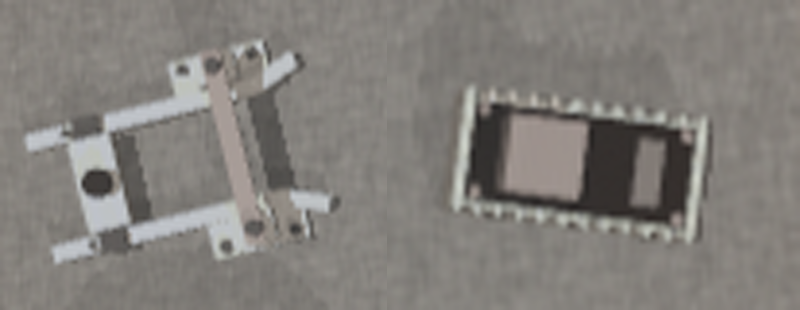

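Run:
```python
from h import *
import pickle
s=pickle.load(open("top1.pkl","rb"))
A=lambda x,y:(225+x/3.871,165+y/3.875)
B=lambda x,y:(390+(x-387)/5.16,170+y/5.167)
f=lambda p,z:ray(s,*p,z)[:2]
s1,s2=f(A(212,65),.058),f(A(255,227),.058);print("screws",s1,s2,np.linalg.norm(s1-s2),"mid",(s1+s2)/2)
d=s1-s2;n=np.array([-d[1],d[0]]);print("ax from bar",np.degrees(np.arctan2(d[1],d[0])))
for p in [((205,100),(27,142)),((235,212),(55,255))]:
  a,b=f(A(*p[0]),.012),f(A(*p[1]),.012);e=b-a;print("rail",a,b,np.degrees(np.arctan2(e[1],e[0])))
c=[f(B(*p),.026) for p in [(470,87),(707,118),(692,240),(456,209)]]
print("mod",np.round(c,4),np.mean(c,0),[np.linalg.norm(c[i]-c[i-1]) for i in range(4)])
e=c[0]+c[3]-c[1]-c[2];print(np.degrees(np.arctan2(e[1],e[0])))
print("can",f(B(544,156),.045))
for nm,u,v in [("spool",332,106),("stand",412,124),("drv",240,124),("stand tl",392,98),("stand bl",400,154),("stand br",433,148)]: print(nm,f((u,v),.02))
```

```text
screws [0.61947188 0.11985978] [0.52438163 0.0974139 ] 0.09770349876112737 mid [0.57192675 0.10863684]
ax from bar 13.281450711470107
rail [0.60228553 0.12899859] [0.57994503 0.23870828] 101.50993273971174
rail [0.53331552 0.11252609] [0.51046626 0.22316698] 101.6685328279633
mod [[ 0.6013 -0.1713]
 [ 0.584  -0.2774]
 [ 0.5294 -0.2683]
 [ 0.5465 -0.1629]] [ 0.56531983 -0.21998687] [np.float64(0.0554334836880613), np.float64(0.10748313378012458), np.float64(0.055406267154752074), np.float64(0.10681404841974419)]
80.74644183880365
can [ 0.568521   -0.19872959]
spool [ 0.79870621 -0.00512902]
stand [ 0.74968808 -0.19225078]
drv [0.76286463 0.21380578]
stand tl [ 0.81313916 -0.14750357]
stand bl [ 0.6795318  -0.16130859]
stand br [ 0.6912423  -0.23928695]
```

```bash
cat >> h.py <<'E'
def plan(p,yx,step=38.,n=5):
    """rows toward TCP p with tool x at heading yx (deg), tool down"""
    st=read_state();R=RM(st["ee_rot"]);pos=np.array(st["tcp_pos"])
    c,s=np.cos(np.radians(yx)),np.sin(np.radians(yx))
    T=np.array([[c,s,0],[s,-c,0],[0,0,-1.]])
    rv=Ro.from_matrix(R.T@T).as_rotvec(degrees=True);d=(np.array(p)-pos)*1000
    k=max(np.linalg.norm(d)/step,np.abs(rv).max()/6.5,1);N=int(np.ceil(k))
    print("t",round(st["time"],2),"tcp",np.round(pos,4),"F",np.round(st["contact_force"],1),"w",round(st["width"],4),"rows",N)
    for i in range(min(n,N)):
        Ri=R@Ro.from_rotvec(rv*i/N,degrees=True).as_matrix()
        print(np.round(np.r_[rv/N,Ri.T@d/N],1).tolist())
E
python3 -c "
from h import *
plan([.569,-.199,.2],80.7,n=20)"
```

```text
t 0.1 tcp [0.2022 0.5111 0.2181] F [-0.7 -0.6  0.9] w 0.0929 rows 22
[-0.0, 0.0, 3.5, -27.4, -23.9, 0.8]
[-0.0, 0.0, 3.5, -28.8, -22.1, 0.8]
[-0.0, 0.0, 3.5, -30.1, -20.3, 0.8]
[-0.0, 0.0, 3.5, -31.3, -18.4, 0.8]
[-0.0, 0.0, 3.5, -32.4, -16.5, 0.8]
[-0.0, 0.0, 3.5, -33.3, -14.4, 0.8]
[-0.0, 0.0, 3.5, -34.2, -12.4, 0.8]
[-0.0, 0.0, 3.5, -34.9, -10.2, 0.8]
[-0.0, 0.0, 3.5, -35.4, -8.1, 0.8]
[-0.0, 0.0, 3.5, -35.9, -5.9, 0.8]
[-0.0, 0.0, 3.5, -36.1, -3.7, 0.8]
[-0.0, 0.0, 3.5, -36.3, -1.4, 0.8]
[-0.0, 0.0, 3.5, -36.3, 0.8, 0.8]
[-0.0, 0.0, 3.5, -36.2, 3.1, 0.8]
[-0.0, 0.0, 3.5, -35.9, 5.3, 0.8]
[-0.0, 0.0, 3.5, -35.6, 7.5, 0.8]
[-0.0, 0.0, 3.5, -35.0, 9.7, 0.8]
[-0.0, 0.0, 3.5, -34.4, 11.8, 0.8]
[-0.0, 0.0, 3.5, -33.6, 13.9, 0.8]
[-0.0, 0.0, 3.5, -32.6, 15.9, 0.8]
```

Request:
servo_tool(deltas=[[0,0,3.5,-27,-24,1,0],[0,0,3.5,-29,-22,1,0],[0,0,3.5,-30,-20,1,0],[0,0,3.5,-31,-18,1,0],[0,0,3.5,-32,-16,1,0]], force=20)

```text
time: 0.52
tcp_pos: [0.2847, 0.3493, 0.2111]
ee_rot: [-0.001, 0.336, 0.942, -0.001]
contact_force: [0.9, 0.5, 0.5]
width: 0.0642
```

Request:
servo_tool(deltas=[[0,0,3.5,-33,-14,1,0],[0,0,3.5,-34,-12,1,0],[0,0,3.5,-35,-10,1,0],[0,0,3.5,-35,-8,1,0],[0,0,3.5,-36,-6,1,0]])

```text
time: 0.93
tcp_pos: [0.3687, 0.1801, 0.2055]
ee_rot: [-0.001, 0.482, 0.876, -0.001]
contact_force: [1.5, -0.4, -0.4]
width: 0.0308
```

```bash
python3 -c "
from h import *
plan([.569,-.199,.2],80.7,n=20)"
```

```text
t 0.93 tcp [0.3687 0.1801 0.2055] F [ 1.5 -0.4 -0.4] w 0.0308 rows 12
[-0.0, 0.0, 3.5, -35.6, -2.9, 0.5]
[-0.0, 0.0, 3.5, -35.7, -0.7, 0.5]
[-0.0, 0.0, 3.5, -35.7, 1.5, 0.5]
[-0.0, 0.0, 3.5, -35.5, 3.6, 0.5]
[-0.0, 0.0, 3.5, -35.3, 5.8, 0.5]
[-0.0, 0.0, 3.5, -34.8, 7.9, 0.5]
[-0.0, 0.0, 3.5, -34.3, 10.0, 0.5]
[-0.0, 0.0, 3.5, -33.6, 12.1, 0.5]
[-0.0, 0.0, 3.5, -32.8, 14.1, 0.5]
[-0.0, 0.0, 3.5, -31.9, 16.1, 0.5]
[-0.0, 0.0, 3.5, -30.9, 18.0, 0.5]
[-0.0, 0.0, 3.5, -29.7, 19.8, 0.5]
```

Request:
servo_tool(deltas=[[0,0,3.5,-35.5,-3,0.5,0],[0,0,3.5,-35.5,-0.5,0.5,0],[0,0,3.5,-35.5,1.5,0.5,0],[0,0,3.5,-35.5,3.5,0.5,0],[0,0,3.5,-35.5,6,0.5,0]])

```text
time: 1.35
tcp_pos: [0.4524, 0.0125, 0.2027]
ee_rot: [-0.001, 0.616, 0.788, -0.002]
contact_force: [0.6, 1.3, 0.3]
width: 0.0013
```

Request:
servo_tool(deltas=[[0,0,3.5,-35,8,0.5,0],[0,0,3.5,-34,10,0.5,0],[0,0,3.5,-34,12,0.5,0],[0,0,3.5,-33,14,0.5,0],[0,0,3.5,-32,16,0.5,0]])

```text
time: 1.77
tcp_pos: [0.5332, -0.1577, 0.199]
ee_rot: [-0.001, 0.734, 0.679, -0.002]
contact_force: [0.4, -0.3, 0.4]
width: 0.0004
```

Request:
servo_tool(deltas=[[0,0,3.5,-31,18,0.5,0],[0,0,3.5,-30,20,0.5,0],[0,0,0,0,0,0,0]])

```text
time: 2.02
tcp_pos: [0.566, -0.2312, 0.1963]
ee_rot: [-0.001, 0.779, 0.627, -0.003]
contact_force: [0.8, -0.5, 0.6]
width: 0.0002
```

```bash
python3 -c "
from h import *
plan([.569,-.199,.1],80.7,n=20)
s=snapshot('wrist');cv2.imwrite('pics/w1.png',s['pixels'])
import pickle;pickle.dump(s,open('w1.pkl','wb'))
for p in [(.5685,-.1987,.045),(.5653,-.22,.026)]: print(proj(s,p))
print(s['origin'],RM(s['rotation']).round(2).tolist())
"
```

```text
t 2.02 tcp [ 0.566  -0.2312  0.1963] F [ 0.8 -0.5  0.6] w 0.0002 rows 3
[-0.1, 0.0, -1.0, 10.8, -1.2, 32.1]
[-0.1, 0.0, -1.0, 10.8, -1.0, 32.1]
[-0.1, 0.0, -1.0, 10.7, -0.9, 32.1]
[317.71694745 156.31061276]
[319.21969226 171.69340364]
[ 0.58368355 -0.15725398  0.3612948 ] [[0.98, -0.2, -0.06], [-0.21, -0.94, -0.27], [-0.0, 0.28, -0.96]]
```

View pics/w1.png

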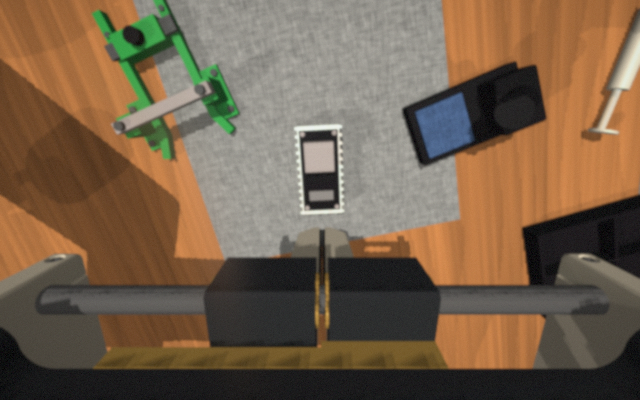

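```bash
python3 -c "
from h import *
import pickle;s=pickle.load(open('w1.pkl','rb'))
c=np.array([ray(s,u,v,.026)[:2] for u,v in [(295,128),(341,126),(343,212),(302,213)]]);print(c.round(4),c.mean(0),[np.linalg.norm(c[i]-c[i-1]) for i in range(4)])
e=c[0]+c[1]-c[2]-c[3];print(np.degrees(np.arctan2(e[1],e[0])),ray(s,319.5,157,.045))
plan([.569,-.199,.065],80.7,n=20,step=27)"
```

```text
[[ 0.5487 -0.1631]
 [ 0.602  -0.1723]
 [ 0.5838 -0.2776]
 [ 0.5321 -0.2678]] [ 0.56664559 -0.22019316] [np.float64(0.10604555363719986), np.float64(0.05407909157010086), np.float64(0.10681355247081303), np.float64(0.05255785946499937)]
80.60557432622711 [ 0.57031827 -0.19989916  0.045     ]
t 2.07 tcp [ 0.565  -0.2289  0.196 ] F [-0.7  0.2 -0.7] w 0.0004 rows 5
[-0.1, 0.0, -0.6, 6.1, -0.3, 26.2]
[-0.1, 0.0, -0.6, 6.1, -0.3, 26.2]
[-0.1, 0.0, -0.6, 6.0, -0.3, 26.2]
[-0.1, 0.0, -0.6, 6.0, -0.2, 26.2]
[-0.1, 0.0, -0.6, 6.0, -0.2, 26.2]
```

Request:
servo_tool(deltas=[[0,0,-0.6,6,0,26,0],[0,0,-0.6,6,0,26,0],[0,0,-0.6,6,0,26,0],[0,0,-0.6,6,0,26,0],[0,0,-0.6,6,0,26,0]])

```text
time: 2.48
tcp_pos: [0.5713, -0.1981, 0.0663]
ee_rot: [0.002, 0.76, 0.65, -0.001]
contact_force: [-0.5, -0.3, -0.2]
width: 0.0006
```

Request:
servo_tool(deltas=[[0,0,0,0,0,0,0],[0,0,0,0,0,0,0]])

```text
time: 2.65
tcp_pos: [0.5681, -0.1945, 0.0618]
ee_rot: [-0.003, 0.759, 0.652, -0.003]
contact_force: [0.7, 0.2, -0.0]
width: 0.0004
```

```bash
python3 -c "
from h import *
plan([.569,-.199,.050],80.7,n=20,step=5)"
```

```text
t 2.65 tcp [ 0.5681 -0.1945  0.0618] F [ 0.7  0.2 -0. ] w 0.0004 rows 3
[-0.1, 0.0, 0.2, -1.5, 0.6, 3.9]
[-0.1, 0.0, 0.2, -1.4, 0.5, 3.9]
[-0.1, 0.0, 0.2, -1.4, 0.5, 3.9]
```

Request:
servo_tool(deltas=[[0,0,0,-1.5,0.5,3,0],[0,0,0,-1.5,0.5,3,0],[0,0,0,-1.5,0.5,3,0],[0,0,0,0,0,1,0],[0,0,0,0,0,1,0]])

```text
time: 3.07
tcp_pos: [0.5709, -0.2005, 0.0556]
ee_rot: [0.0, 0.758, 0.652, -0.001]
contact_force: [0.3, -0.2, 0.8]
width: 0.0002
```

Request:
servo_tool(deltas=[[0,0,0,0,0,1,0],[0,0,0,0,0,1,0],[0,0,0,0,0,1,0]])

```text
time: 3.32
tcp_pos: [0.5715, -0.2013, 0.0536]
ee_rot: [0.001, 0.759, 0.651, -0.001]
contact_force: [-1.1, -0.9, -0.2]
width: 0.0008
```

Request:
servo_tool(deltas=[[0,0,0,0,0,1,0],[0,0,0,0,0,1,0],[0,0,0,0,0,1,0],[0,0,0,0,0,1,0],[0,0,0,0,0,1,0]])

```text
time: 3.73
tcp_pos: [0.5715, -0.2012, 0.0481]
ee_rot: [0.001, 0.759, 0.651, -0.001]
contact_force: [0.6, 0.3, -0.5]
width: 0.0004
```

Request:
servo_tool(deltas=[[0,0,0,0,0,1,0],[0,0,0,0,0,1,0],[0,0,0,0,0,1,0]])

```text
time: 3.98
tcp_pos: [0.5714, -0.2012, 0.0447]
ee_rot: [0.001, 0.759, 0.651, -0.001]
contact_force: [-0.2, -0.4, 0.5]
width: 0.0003
```

Request:
servo_tool(deltas=[[0,0,0,0,0,1,0],[0,0,0,0,0,1,0]])

```text
time: 4.15
tcp_pos: [0.5714, -0.2012, 0.0427]
ee_rot: [0.001, 0.759, 0.651, -0.001]
contact_force: [-1.0, 0.8, 3.0]
width: 0.0007
```

Request:
servo_tool(deltas=[[0,0,0,0,0,1,0]])

```text
time: 4.23
tcp_pos: [0.5714, -0.2012, 0.0417]
ee_rot: [0.001, 0.759, 0.651, -0.001]
contact_force: [-1.3, -0.5, 3.0]
width: 0.0008
```

Request:
servo_tool(deltas=[[0,0,0,0,0,1,0]])

```text
time: 4.32
tcp_pos: [0.5714, -0.2012, 0.0408]
ee_rot: [0.001, 0.759, 0.651, -0.001]
contact_force: [-2.1, 0.5, 2.7]
width: 0.0006
```

Request:
servo_tool(deltas=[[0,0,0,0,0,1,0]])

```text
time: 4.4
tcp_pos: [0.5715, -0.2012, 0.0402]
ee_rot: [0.001, 0.759, 0.651, -0.001]
contact_force: [-6.0, 2.4, 19.6]
width: 0.0007
```

Request:
servo_tool(deltas=[[0,0,0,0,0,0.7,0]])

```text
time: 4.48
tcp_pos: [0.5715, -0.2012, 0.0402]
ee_rot: [0.001, 0.759, 0.651, -0.001]
contact_force: [-5.4, 1.3, 15.7]
width: 0.0003
```

Request:
servo_tool(deltas=[[0,0,0,0,0,0.7,0]])

```text
time: 4.57
tcp_pos: [0.5715, -0.2012, 0.0402]
ee_rot: [0.001, 0.759, 0.652, -0.001]
contact_force: [-3.9, 1.7, 10.3]
width: 0.0007
```

Request:
servo_tool(deltas=[[0,0,0,0,0,0.5,0],[0,0,0,0,0,0,0],[0,0,0,0,0,-10,0],[0,0,0,0,0,-20,70],[0,0,0,-5,0,-20,75]])

```text
time: 4.98
tcp_pos: [0.5687, -0.2046, 0.0886]
ee_rot: [-0.002, 0.758, 0.652, -0.002]
contact_force: [0.5, -0.3, 0.2]
width: 0.0095
```

```bash
python3 -c "
from h import *
plan([.5603,-.2545,.075],80.7,n=20,step=12)"
```

```text
t 4.98 tcp [ 0.5687 -0.2046  0.0886] F [ 0.5 -0.3  0.2] w 0.0095 rows 5
[-0.1, 0.0, 0.1, -10.1, -0.1, 2.7]
[-0.1, 0.0, 0.1, -10.1, -0.1, 2.7]
[-0.1, 0.0, 0.1, -10.1, -0.1, 2.7]
[-0.1, 0.0, 0.1, -10.1, -0.1, 2.7]
[-0.1, 0.0, 0.1, -10.1, -0.1, 2.7]
```

Request:
servo_tool(deltas=[[0,0,0,-10,0,0,75],[0,0,0,-10,0,0,75],[0,0,0,-10,0,0,75],[0,0,0,-10,0,0,75],[0,0,0,-10,0,0,75]])

```text
time: 5.4
tcp_pos: [0.5622, -0.258, 0.0921]
ee_rot: [0.0, 0.758, 0.652, -0.001]
contact_force: [0.1, 0.5, -0.5]
width: 0.0426
```

Request:
servo_tool(deltas=[[0,0,0,0,0,0,75],[0,0,0,0,0,0,75],[0,0,0,0,0,0,75]])

```text
time: 5.65
tcp_pos: [0.5607, -0.2607, 0.0902]
ee_rot: [-0.001, 0.759, 0.651, -0.002]
contact_force: [-0.0, -0.3, -0.5]
width: 0.063
```

```bash
python3 -c "
from h import *
plan([.5603,-.2545,.006],80.7,n=20,step=12)
s=snapshot('wrist');cv2.imwrite('pics/w2.png',s['pixels'])
import pickle;pickle.dump(s,open('w2.pkl','wb'))
"
```

```text
t 5.65 tcp [ 0.5607 -0.2607  0.0902] F [-0.  -0.3 -0.5] w 0.063 rows 8
[-0.0, 0.0, 0.1, 0.8, -0.1, 10.5]
[-0.0, 0.0, 0.1, 0.8, -0.1, 10.5]
[-0.0, 0.0, 0.1, 0.8, -0.1, 10.5]
[-0.0, 0.0, 0.1, 0.8, -0.1, 10.5]
[-0.0, 0.0, 0.1, 0.8, -0.2, 10.5]
[-0.0, 0.0, 0.1, 0.8, -0.2, 10.5]
[-0.0, 0.0, 0.1, 0.8, -0.2, 10.5]
[-0.0, 0.0, 0.1, 0.8, -0.2, 10.5]
```

View pics/w2.png

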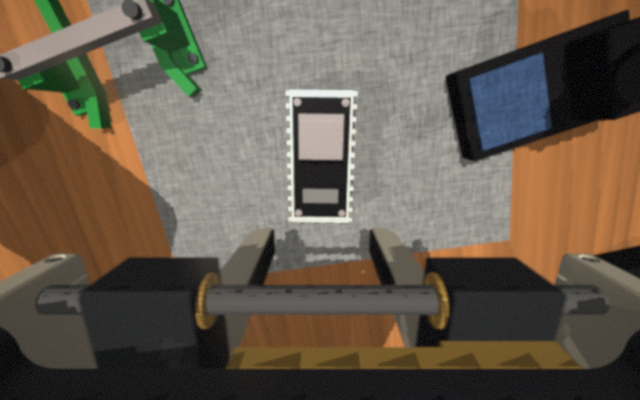

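```bash
python3 -c "
from h import *
import pickle;s=pickle.load(open('w2.pkl','rb'))
c=np.array([ray(s,u,v,.026)[:2] for u,v in [(287,92),(357,93),(352,221),(289,220)]]);print(c.round(4),c.mean(0))
e=c[0]+c[1]-c[2]-c[3];print(np.degrees(np.arctan2(e[1],e[0])))"
```

```text
[[ 0.5489 -0.1636]
 [ 0.6025 -0.1727]
 [ 0.5856 -0.2775]
 [ 0.5308 -0.2682]] [ 0.56693981 -0.22050512]
80.52400747984707
```

Request:
servo_tool(deltas=[[0,0,0,1,0,10,85],[0,0,0,1,0,10,85],[0,0,0,1,0,10,85],[0,0,0,1,0,10,85],[0,0,0,0,0,3,85]])

```text
time: 6.12
tcp_pos: [0.5613, -0.2545, 0.0425]
ee_rot: [-0.001, 0.758, 0.652, -0.002]
contact_force: [-0.2, 0.6, -1.2]
width: 0.0851
```

Request:
servo_tool(deltas=[[0,0,0,0,0,8,85],[0,0,0,0,0,8,85],[0,0,0,0,0,5,85],[0,0,0,0,0,3,85],[0,0,0,0,0,0,85]])

```text
time: 6.53
tcp_pos: [0.5604, -0.2537, 0.0139]
ee_rot: [-0.003, 0.758, 0.652, -0.002]
contact_force: [0.7, 0.6, -0.1]
width: 0.0849
```

```bash
python3 -c "
from h import *
plan([.5603,-.2545,.006],80.7,n=20,step=12)"
```

```text
t 6.53 tcp [ 0.5604 -0.2537  0.0139] F [ 0.7  0.6 -0.1] w 0.0849 rows 1
[-0.4, 0.0, 0.7, -0.8, 0.0, 7.9]
```

Request:
servo_tool(deltas=[[0,0,0,0,0,4,70],[0,0,0,0,0,2,50],[0,0,0,0,0,0,50],[0,0,0,0,0,0,50],[0,0,0,0,0,0,50]], force=15)

```text
time: 6.95
tcp_pos: [0.5609, -0.2542, 0.0081]
ee_rot: [-0.002, 0.758, 0.652, -0.002]
contact_force: [-0.6, -1.5, -1.2]
width: 0.0565
```

Request:
servo_tool(deltas=[[0,0,0,0,0,0,50],[0,0,0,0,0,0,50]])

```text
time: 7.12
tcp_pos: [0.5609, -0.2541, 0.0081]
ee_rot: [-0.002, 0.758, 0.652, -0.002]
contact_force: [0.7, 0.3, -2.9]
width: 0.0559
```

```bash
cat >> h.py <<'E'
G=np.array([.572,.1086]);A=102.
d=np.array([np.cos(np.radians(A)),np.sin(np.radians(A))])
def gp(x,z): return [*(G+d*x),z]
E
python3 -c "
from h import *
# module centre at gauge x=-70; fingers 35 behind
plan(gp(-.140,.008),A,n=20,step=12)"
```

```text
t 7.12 tcp [ 0.5609 -0.2541  0.0081] F [ 0.7  0.3 -2.9] w 0.0559 rows 20
[-0.0, -0.0, -1.0, 11.5, 0.3, -0.0]
[-0.0, -0.0, -1.0, 11.5, 0.5, -0.0]
[-0.0, -0.0, -1.0, 11.4, 0.7, -0.0]
[-0.0, -0.0, -1.0, 11.4, 0.9, -0.0]
[-0.0, -0.0, -1.0, 11.4, 1.1, -0.0]
[-0.0, -0.0, -1.0, 11.4, 1.3, -0.0]
[-0.0, -0.0, -1.0, 11.4, 1.5, -0.0]
[-0.0, -0.0, -1.0, 11.3, 1.7, -0.0]
[-0.0, -0.0, -1.0, 11.3, 1.9, -0.0]
[-0.0, -0.0, -1.0, 11.3, 2.1, -0.0]
[-0.0, -0.0, -1.0, 11.2, 2.3, -0.0]
[-0.0, -0.0, -1.0, 11.2, 2.5, -0.0]
[-0.0, -0.0, -1.0, 11.1, 2.7, -0.0]
[-0.0, -0.0, -1.0, 11.1, 2.9, 0.0]
[-0.0, -0.0, -1.0, 11.0, 3.1, 0.0]
[-0.0, -0.0, -1.0, 11.0, 3.3, 0.0]
[-0.0, -0.0, -1.0, 10.9, 3.5, 0.0]
[-0.0, -0.0, -1.0, 10.8, 3.7, 0.0]
[-0.0, -0.0, -1.0, 10.8, 3.9, 0.0]
[-0.0, -0.0, -1.0, 10.7, 4.1, 0.0]
```

Request:
servo_tool(deltas=[[0,0,-1,11,0.5,0,50],[0,0,-1,11.5,0.5,0,50],[0,0,-1,11.5,0.5,0,50],[0,0,-1,11.5,1,0,50],[0,0,-1,11.5,1,0,50]])

```text
time: 7.53
tcp_pos: [0.5712, -0.1949, 0.0081]
ee_rot: [-0.001, 0.727, 0.686, -0.002]
contact_force: [0.0, -1.3, -2.6]
width: 0.0559
```

```bash
python3 -c "
from h import *
plan(gp(-.140,.008),A,n=8,step=12)"
```

```text
t 7.53 tcp [ 0.5712 -0.1949  0.0081] F [ 0.  -1.3 -2.6] w 0.0559 rows 15
[-0.0, 0.0, -1.0, 11.2, 1.3, -0.0]
[-0.0, 0.0, -1.0, 11.2, 1.5, -0.0]
[-0.0, 0.0, -1.0, 11.1, 1.7, -0.0]
[-0.0, 0.0, -1.0, 11.1, 1.9, -0.0]
[-0.0, 0.0, -1.0, 11.1, 2.1, -0.0]
[-0.0, 0.0, -1.0, 11.0, 2.3, -0.0]
[-0.0, 0.0, -1.0, 11.0, 2.5, -0.0]
[-0.0, 0.0, -1.0, 10.9, 2.7, -0.0]
```

Request:
servo_tool(deltas=[[0,0,-1,11,1.3,0,50],[0,0,-1,11,1.5,0,50],[0,0,-1,11,1.7,0,50],[0,0,-1,11,1.9,0,50],[0,0,-1,11,2.1,0,50]])

```text
time: 7.95
tcp_pos: [0.5817, -0.1325, 0.0081]
ee_rot: [-0.002, 0.692, 0.721, -0.002]
contact_force: [-0.0, -1.8, -2.0]
width: 0.0563
```

Request:
servo_tool(deltas=[[0,0,-1,11,2.3,0,50],[0,0,-1,11,2.5,0,50],[0,0,-1,11,2.7,0,50],[0,0,-1,8,2.9,0,50],[0,0,-1,4,3.0,0,50]])

```text
time: 8.37
tcp_pos: [0.5926, -0.0799, 0.0081]
ee_rot: [-0.002, 0.656, 0.755, -0.002]
contact_force: [0.2, -1.9, -1.5]
width: 0.0557
```

```bash
python3 -c "
from h import *
plan(gp(-.140,.008),A,n=8,step=12)
import pickle
for n in ('wrist','top'):
    s=snapshot(n);cv2.imwrite(f'pics/{n}3.png',s['pixels']);pickle.dump(s,open(n+'3.pkl','wb'))
"
```

```text
t 8.37 tcp [ 0.5926 -0.0799  0.0081] F [ 0.2 -1.9 -1.5] w 0.0557 rows 5
[-0.1, -0.0, -0.8, 10.0, 3.1, 0.0]
[-0.1, -0.0, -0.8, 9.9, 3.2, 0.0]
[-0.1, -0.0, -0.8, 9.9, 3.4, 0.0]
[-0.1, -0.0, -0.8, 9.8, 3.5, 0.0]
[-0.1, -0.0, -0.8, 9.8, 3.7, 0.0]
```

View pics/wrist3.png

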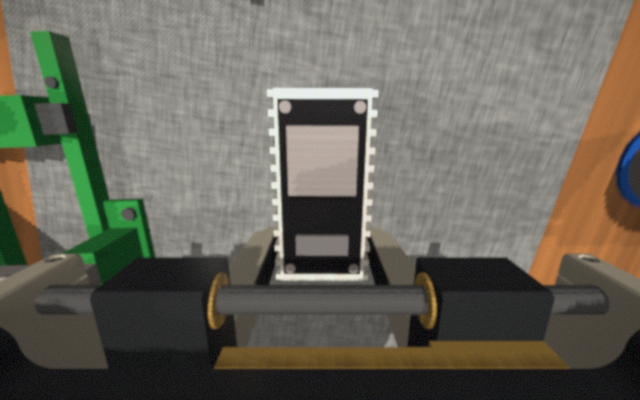

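Request:
servo_tool(deltas=[[0,0,-0.8,10,3,0,50],[0,0,-0.8,10,3.2,0,50],[0,0,-0.8,10,3.4,0,50],[0,0,-0.8,10,3.5,0,50],[0,0,-0.8,8,3.7,0,50]])

```text
time: 8.88
tcp_pos: [0.6021, -0.0282, 0.0081]
ee_rot: [-0.002, 0.629, 0.778, -0.002]
contact_force: [0.4, -2.5, -0.8]
width: 0.056
```

Request:
servo_tool(deltas=[[0,0,0,0,0,0,50]])

```text
time: 8.97
tcp_pos: [0.6025, -0.0262, 0.0081]
ee_rot: [-0.002, 0.628, 0.779, -0.002]
contact_force: [0.5, 0.7, -1.0]
width: 0.0558
```

```bash
python3 -c "
from h import *
plan(gp(-.140,.008),A,n=8,step=12)
import pickle
for n in ('wrist','top'):
    s=snapshot(n);cv2.imwrite(f'pics/{n}4.png',s['pixels']);pickle.dump(s,open(n+'4.pkl','wb'))
"
```

```text
t 8.97 tcp [ 0.6025 -0.0262  0.0081] F [ 0.5  0.7 -1. ] w 0.0558 rows 1
[-0.3, -0.0, 0.3, -1.8, -1.8, 0.1]
```

View pics/wrist4.png

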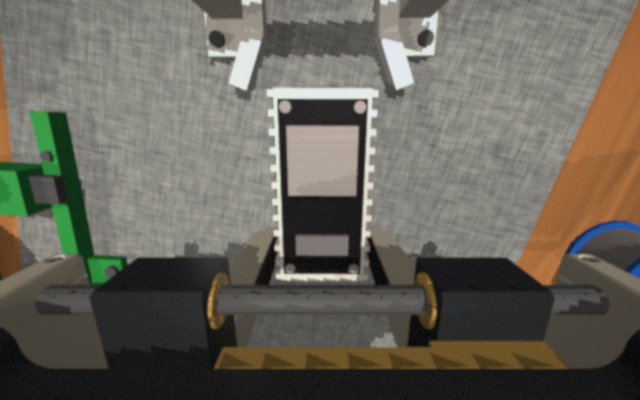

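```bash
python3 -c "
from h import *
import pickle;s=pickle.load(open('wrist4.pkl','rb'))
st=read_state();R=RM(st['ee_rot']);t=np.array(st['tcp_pos'])
P={'tipL':(241,86,.012),'tipR':(402,87,.012),'scL':(217,39,.01),'scR':(425,39,.01),'fL':(268,93,.026),'fR':(377,93,.026),'rL':(276,277,.026),'rR':(368,277,.026),'inL':(265,40,.012),'inR':(377,40,.012)}
for k,(u,v,z) in P.items(): 
  w=ray(s,u,v,z);print(k,w.round(4),((R.T@(w-t))*1000).round(1))
print(R[:,0])"
```

```text
tipL [0.5402 0.0541 0.012 ] [ 92.5 -43.6  -3.7]
tipR [0.6258 0.0721 0.012 ] [92.1 44.  -4.1]
scL [0.5241 0.0745 0.01  ] [115.8 -55.   -1.6]
scR [0.6312 0.0976 0.01  ] [115.9  54.7  -2.2]
fL [0.5579 0.0531 0.026 ] [ 87.9 -26.5 -17.8]
fR [0.6111 0.0647 0.026 ] [ 87.9  27.9 -18. ]
rL [ 0.5793 -0.049   0.026 ] [-16.5 -27.1 -17.8]
rR [ 0.6335 -0.0371  0.026 ] [-16.3  28.5 -18.1]
inL [0.5494 0.079  0.012 ] [114.9 -29.3  -3.7]
inR [0.6065 0.0913 0.012 ] [114.9  29.1  -4. ]
[-2.10487265e-01  9.77596503e-01  4.35039637e-04]
```

Request:
servo_tool(deltas=[[0,0,0,7,-0.3,0,50],[0,0,0,7,-0.3,0,50],[0,0,0,6,0,0,50],[0,0,0,5,0,0,50],[0,0,0,4,0,0,50]], force=10)

```text
time: 9.48
tcp_pos: [0.5948, 0.0016, 0.0081]
ee_rot: [-0.001, 0.629, 0.777, -0.002]
contact_force: [0.1, -1.6, -2.1]
width: 0.0556
```

Request:
servo_tool(deltas=[[0,0,0,4,0,0,50],[0,0,0,4,0,0,50],[0,0,0,4,0,0,50],[0,0,0,4,0,0,50]])

```text
time: 9.82
tcp_pos: [0.591, 0.0189, 0.0081]
ee_rot: [-0.001, 0.629, 0.777, -0.002]
contact_force: [0.1, -2.1, -1.2]
width: 0.0559
```

```bash
python3 -c "
from h import *
import pickle
plan(gp(-.06,.008),102.1,n=1,step=4)
s=snapshot('wrist');cv2.imwrite('pics/w5.png',s['pixels']);pickle.dump(s,open('w5.pkl','wb'))
"
```

```text
t 9.82 tcp [0.591  0.0189 0.0081] F [ 0.1 -2.1 -1.2] w 0.0559 rows 8
[-0.0, 0.0, -0.0, 4.0, 0.0, 0.0]
```

View pics/w5.png

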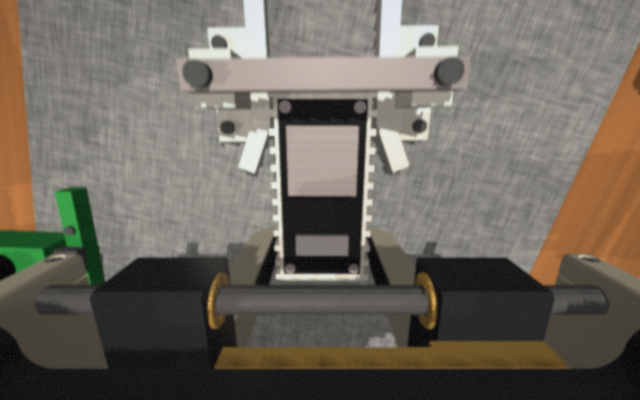

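Request:
servo_tool(deltas=[[0,0,0,4,0,0,50],[0,0,0,4,0,0,50],[0,0,0,4,0,0,50]])

```text
time: 10.12
tcp_pos: [0.5882, 0.032, 0.0081]
ee_rot: [-0.001, 0.629, 0.777, -0.002]
contact_force: [0.8, -1.0, -0.5]
width: 0.0559
```

Request:
servo_tool(deltas=[[0,0,0,4,0,0,50],[0,0,0,4,0,0,50],[0,0,0,4,0,0,50],[0,0,0,3,0,0,50],[0,0,0,0,0,0,50]])

```text
time: 10.53
tcp_pos: [0.5845, 0.049, 0.0081]
ee_rot: [-0.001, 0.629, 0.777, -0.002]
contact_force: [-0.5, -1.2, -1.6]
width: 0.056
```

Request:
servo_tool(deltas=[[0,0,0,0,0,0,75],[0,0,0,0,0,0,75],[0,0,0,0,0,0,75],[0,0,0,0,0,0,75]])

```text
time: 10.87
tcp_pos: [0.5848, 0.0495, 0.0084]
ee_rot: [-0.001, 0.629, 0.777, -0.002]
contact_force: [0.4, -0.9, -0.0]
width: 0.0738
```

Request:
servo_tool(deltas=[[0,0,0,0,0,-8,75],[0,0,0,0,0,-15,75],[0,0,0,0,0,-15,75],[0,0,0,-10,0,-5,0],[0,0,0,-15,0,0,0]])

```text
time: 11.28
tcp_pos: [0.5899, 0.0253, 0.0544]
ee_rot: [-0.002, 0.628, 0.778, -0.002]
contact_force: [0.6, -0.1, -0.4]
width: 0.0658
```

Request:
servo_tool(deltas=[[0,0,0,-10,0,0,0],[0,0,0,-5,0,0,0],[0,0,0,0,0,0,0],[0,0,0,0,0,0,0],[0,0,0,0,0,0,0]])

```text
time: 11.7
tcp_pos: [0.5936, 0.0041, 0.0529]
ee_rot: [-0.002, 0.63, 0.776, -0.002]
contact_force: [-1.5, -0.5, -0.8]
width: 0.0333
```

Request:
servo_tool(deltas=[[0,0,0,0,0,0,0],[0,0,0,0,0,0,0],[0,0,0,0,0,0,0]])

```text
time: 11.95
tcp_pos: [0.5929, 0.0047, 0.0519]
ee_rot: [-0.003, 0.63, 0.777, -0.003]
contact_force: [0.5, 0.3, 0.4]
width: 0.0132
```

```bash
python3 -c "
from h import *
import pickle
st=read_state();p=np.array(st['tcp_pos']);q=np.array([.5845,.049]);dd=np.array([np.cos(np.radians(102.15)),np.sin(np.radians(102.15))])
print('rel to release x',(p[:2]-q)@dd,'y',(p[:2]-q)@np.array([dd[1],-dd[0]]))
plan([*(q-.040*dd),.012],102.15,n=1,step=40)
s=snapshot('wrist');cv2.imwrite('pics/w6.png',s['pixels']);pickle.dump(s,open('w6.pkl','wb'))
"
```

```text
rel to release x -0.045064138329940995 y -0.0011175761836155849
t 11.95 tcp [0.5929 0.0047 0.0519] F [0.5 0.3 0.4] w 0.0132 rows 2
[-0.2, -0.0, -0.1, 2.5, 0.7, 19.9]
```

View pics/w6.png

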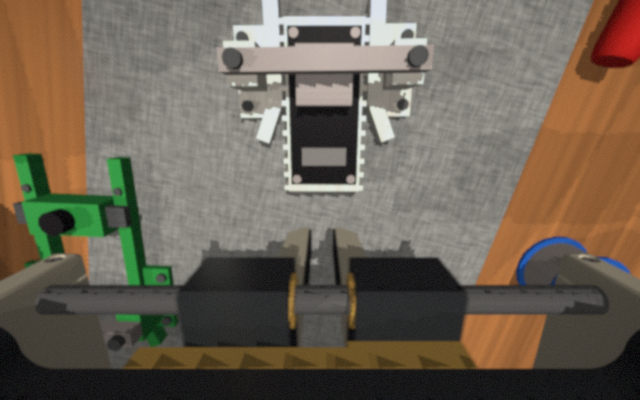

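Request:
servo_tool(deltas=[[0,0,0,0,0.5,12,0],[0,0,0,0,0.5,12,0],[0,0,0,0,0,8,0],[0,0,0,0,0,6,0],[0,0,0,0,0,2,0]])

```text
time: 12.42
tcp_pos: [0.5932, 0.0057, 0.0074]
ee_rot: [-0.003, 0.63, 0.777, -0.003]
contact_force: [0.1, -0.1, 0.1]
width: 0.0003
```

```bash
cat > rel.py <<'E'
from h import *
st=read_state();p=np.array(st['tcp_pos']);q=np.array([.5845,.049]);dd=np.array([np.cos(np.radians(102.15)),np.sin(np.radians(102.15))]);ll=np.array([dd[1],-dd[0]])
F=np.array(st['contact_force'])
print('t',st['time'],'x',((p[:2]-q)@dd*1e3).round(1),'y',((p[:2]-q)@ll*1e3).round(1),'z',p[2].round(4),'Fx',(F[:2]@dd).round(1),'Fy',(F[:2]@ll).round(1),'w',st['width'].round(4),Ro.from_matrix(RM(st['ee_rot'])).as_euler('zyx',degrees=True).round(1))
E
python3 rel.py
```

```text
Traceback (most recent call last):
  File "rel.py", line 4, in <module>
    print('t',st['time'],'x',((p[:2]-q)@dd*1e3).round(1),'y',((p[:2]-q)@ll*1e3).round(1),'z',p[2].round(4),'Fx',(F[:2]@dd).round(1),'Fy',(F[:2]@ll).round(1),'w',st['width'].round(4),Ro.from_matrix(RM(st['ee_rot'])).as_euler('zyx',degrees=True).round(1))
                                                                                                                                                                 ^^^^^^^^^^^^^^^^^
AttributeError: 'float' object has no attribute 'round'
```

```bash
sed -i "s/,'w',st\['width'\].round(4)//" rel.py; python3 rel.py
```

```text
t 12.4167 x -44.2 y -0.6 z 0.0074 Fx -0.1 Fy 0.1 [-102.    -0.5  180. ]
```

Request:
servo_tool(deltas=[[0,0,0,4,0,0,0],[0,0,0,3,0,0,0],[0,0,0,3,0,0,0],[0,0,0,2,0,0,0],[0,0,0,2,0,0,0]])

```text
time: 12.83
tcp_pos: [0.5898, 0.0206, 0.0066]
ee_rot: [-0.004, 0.63, 0.777, -0.003]
contact_force: [-0.6, 0.5, 0.4]
width: 0.0004
```

Request:
servo_tool(deltas=[[0,0,0,2,0,0,0],[0,0,0,2,0,0,0],[0,0,0,2,0,0,0],[0,0,0,2,0,0,0],[0,0,0,2,0,0,0]])

```text
time: 13.25
tcp_pos: [0.588, 0.031, 0.0073]
ee_rot: [-0.003, 0.629, 0.777, -0.003]
contact_force: [0.7, -2.0, -1.8]
width: 0.0003
```

```bash
python3 rel.py
```

```text
t 13.25 x -18.4 y -0.3 z 0.0073 Fx -2.1 Fy 0.3 [-102.    -0.5  179.9]
```

Request:
servo_tool(deltas=[[0,0,0,2.5,0,0,0],[0,0,0,2.5,0,0,0],[0,0,0,2.5,0,0,0],[0,0,0,2.5,0,0,0]])

```text
time: 13.58
tcp_pos: [0.5858, 0.0415, 0.0073]
ee_rot: [-0.003, 0.63, 0.777, -0.003]
contact_force: [0.4, -3.0, -0.9]
width: 0.0002
```

Request:
servo_tool(deltas=[[0,0,0,2.5,0,0,0],[0,0,0,2,0,0,0],[0,0,0,2,0,0,0],[0,0,0,1,0,0,0],[0,0,0,1,0,0,0]])

```text
time: 14.0
tcp_pos: [0.5837, 0.0511, 0.0073]
ee_rot: [-0.003, 0.629, 0.777, -0.003]
contact_force: [-0.1, -2.1, -1.3]
width: 0.0003
```

```bash
python3 rel.py
```

```text
t 14.0 x 2.3 y -0.3 z 0.0073 Fx -2.0 Fy -0.5 [-102.    -0.5  179.9]
```

Request:
servo_tool(deltas=[[0,0,0,1,0,0,0],[0,0,0,1,0,0,0],[0,0,0,1,0,0,0],[0,0,0,0.7,0,0,0],[0,0,0,0.5,0,0,0]])

```text
time: 14.42
tcp_pos: [0.5828, 0.0556, 0.0073]
ee_rot: [-0.003, 0.629, 0.777, -0.003]
contact_force: [0.6, -1.8, -1.8]
width: 0.0005
```

Request:
servo_tool(deltas=[[0,0,0,0.5,0,0,0],[0,0,0,0.5,0,0,0],[0,0,0,0.5,0,0,0],[0,0,0,0.5,0,0,0],[0,0,0,0.5,0,0,0]])

```text
time: 14.83
tcp_pos: [0.5822, 0.0582, 0.0074]
ee_rot: [-0.003, 0.629, 0.777, -0.003]
contact_force: [-0.5, -2.2, -0.4]
width: -0.0
```

```bash
python3 rel.py
```

```text
t 14.8333 x 9.5 y -0.3 z 0.0074 Fx -2.0 Fy -1.0 [-102.    -0.5  179.9]
```

Request:
servo_tool(deltas=[[0,0,0,0.5,0,0,0],[0,0,0,0.5,0,0,0],[0,0,0,0.5,0,0,0],[0,0,0,0.5,0,0,0],[0,0,0,0.5,0,0,0]])

```text
time: 15.25
tcp_pos: [0.5816, 0.0609, 0.0074]
ee_rot: [-0.003, 0.629, 0.777, -0.003]
contact_force: [-0.4, -1.4, -1.4]
width: 0.0001
```

Request:
servo_tool(deltas=[[0,0,0,0.5,0,0,0],[0,0,0,0.5,0,0,0],[0,0,0,0.5,0,0,0],[0,0,0,0.5,0,0,0],[0,0,0,0.5,0,0,0]])

```text
time: 15.67
tcp_pos: [0.581, 0.0636, 0.0073]
ee_rot: [-0.003, 0.629, 0.777, -0.003]
contact_force: [-0.4, -1.8, -1.1]
width: -0.0
```

Request:
servo_tool(deltas=[[0,0,0,0.5,0,0,0],[0,0,0,0.5,0,0,0],[0,0,0,0.5,0,0,0],[0,0,0,0.5,0,0,0],[0,0,0,0.5,0,0,0]])

```text
time: 16.08
tcp_pos: [0.5817, 0.0646, 0.0076]
ee_rot: [-0.001, 0.629, 0.777, -0.003]
contact_force: [1.1, -6.4, -1.8]
width: 0.0004
```

Request:
servo_tool(deltas=[[0,0,0,0.5,0,0,0],[0,0,0,0.5,0,0,0],[0,0,0,0.5,0,0,0]])

```text
time: 16.33
tcp_pos: [0.5818, 0.0645, 0.0075]
ee_rot: [0.0, 0.629, 0.778, -0.004]
contact_force: [1.1, -5.0, -2.5]
width: 0.0003
```

Request:
servo_tool(deltas=[[0,0,0,0.8,0,0,0]])

```text
time: 16.42
tcp_pos: [0.5819, 0.0646, 0.0075]
ee_rot: [0.001, 0.629, 0.778, -0.004]
contact_force: [0.5, -9.4, -2.1]
width: 0.0005
```

Request:
servo_tool(deltas=[[0,0,0,1,0,0,0]])

```text
time: 16.5
tcp_pos: [0.5819, 0.0646, 0.0075]
ee_rot: [0.001, 0.628, 0.778, -0.005]
contact_force: [2.7, -10.7, -1.7]
width: 0.0005
```

Request:
servo_tool(deltas=[[0,0,0,1,0,0,0]])

```text
time: 16.58
tcp_pos: [0.5819, 0.0646, 0.0076]
ee_rot: [0.002, 0.628, 0.778, -0.005]
contact_force: [1.3, -9.7, -1.9]
width: 0.0002
```

Request:
servo_tool(deltas=[[0,0,0,1,0,0,0],[0,0,0,1,0,0,0],[0,0,0,1,0,0,0]])

```text
time: 16.83
tcp_pos: [0.5819, 0.0645, 0.0076]
ee_rot: [0.003, 0.628, 0.778, -0.006]
contact_force: [0.9, -9.6, -2.3]
width: 0.0001
```

Request:
servo_tool(deltas=[[0,0,0,1,0,0,0],[0,0,0,1,0,0,0],[0,0,0,1,0,0,0]])

```text
time: 17.08
tcp_pos: [0.5819, 0.0644, 0.0076]
ee_rot: [0.005, 0.628, 0.779, -0.007]
contact_force: [2.7, -10.2, -1.5]
width: 0.0003
```

Request:
servo_tool(deltas=[[0,0,0,0,0,0,0],[0,0,0,-3,0,0,0],[0,0,0,-8,0,0,0],[0,0,0,-12,0,0,0],[0,0,0,-12,0,-10,0]])

```text
time: 17.5
tcp_pos: [0.5885, 0.03, 0.0173]
ee_rot: [0.004, 0.627, 0.779, -0.008]
contact_force: [0.7, -0.0, -0.0]
width: 0.0004
```

Request:
servo_tool(deltas=[[0,0,0,-10,0,-20,0],[0,0,0,-10,0,-20,0],[0,0,0,-5,0,-20,0],[0,0,0,0,0,0,0],[0,0,0,0,0,0,0]])

```text
time: 17.92
tcp_pos: [0.5962, -0.0017, 0.0845]
ee_rot: [0.005, 0.629, 0.778, -0.007]
contact_force: [0.0, 0.3, 0.1]
width: 0.0006
```

```bash
python3 rel.py; python3 -c "
from h import *
import pickle
w=snapshot('wrist');s=snapshot('top');pickle.dump((w,s),open('e.pkl','wb'))
a=cv2.resize(s['pixels'][150:260,210:370],(480,330),interpolation=cv2.INTER_CUBIC)
b=cv2.resize(w['pixels'],(320,200))
im=np.zeros((530,640,3),np.uint8);im[:330,:480]=a;im[330:,:320]=b
cv2.imwrite('pics/e.png',im);cv2.imwrite('pics/w7.png',w['pixels'])"
```

```text
t 17.9167 x -52.1 y 0.7 z 0.0845 Fx 0.3 Fy 0.1 [-1.021e+02 -1.000e-01  1.790e+02]
```

View pics/w7.png

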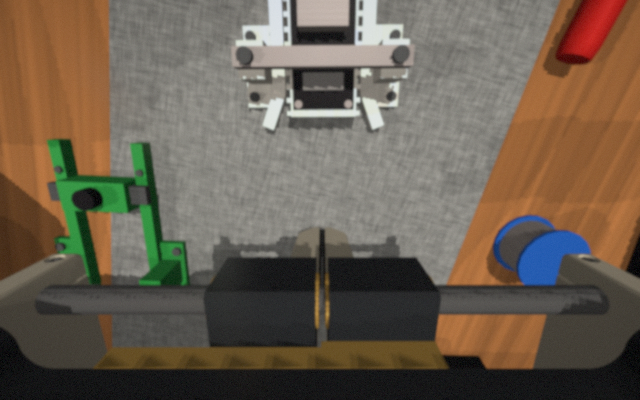

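```bash
python3 -c "
from h import *
import pickle;w,s=pickle.load(open('e.pkl','rb'))
a,b=ray(w,244,55,.058)[:2],ray(w,401,55,.058)[:2];m=(a+b)/2
r=(ray(w,289,115,.026)[:2]+ray(w,358,114,.026)[:2])/2
dd=np.array([np.cos(np.radians(102.15)),np.sin(np.radians(102.15))])
print(m,np.linalg.norm(a-b),r,'centre x',(r-m)@dd+.055,'y',(r-m)@[dd[1],-dd[0]])"
```

```text
[0.57303758 0.10790514] 0.09758968777434865 [0.58127237 0.07317017] centre x 0.019309898606237004 y 0.0007396077984786215
```

Module centre is about +19 mm past the bar and about 0.7 mm off the centre line, as expected. I'm handing in.

```bash
python3 -c "
from plant import *
print(finish_job())"
```

```text
the job is handed in; nothing more can be done
None
```

The shield can is pressed home, and the module is in the gauge against the end stop. The job was handed in at about 18 s of the 72 s allowed; it reports no verdict.

- **Can:** I pressed it down with the closed fingers. It moved against about 3 N, then hit the hard seat with the fingertips at 40.2 mm. The highest force I read was about 19.6 N vertically, or 20.6 N with the sideways parts, against the 25 N limit.
- **Into the lane:** I gripped the module by its rear, turned it in line and slid it along the bench into the lane and partway under the bar. I then let go and pushed it from behind with the closed fingers, against about 2 N of friction.
- **End stop:** The module stopped firmly. I held it there at about 10 N on the wrist for about 0.7 s, then backed the arm clear.
- **Last checks:** From the wrist picture, the module's centre is about 19 mm past the bar and about 0.7 mm off the lane's centre line. It looks straight, and the robot touches nothing. My force readings come only at the end of each move, so I could have missed a brief peak. I did not re-measure the can's height or the positions of the stand, spool and screwdriver afterwards. The moves were planned to stay clear of all three. No check failed.

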